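# Put the seasonings back into their counter stands

## Robot

A 6-joint arm with a two-finger parallel gripper is mounted at the origin on a cart in front of the work surface, level with it; the furniture and walls round the work are solid. World frame = base frame: x ahead of the robot, y to its left, z up, the work surface at z = 0. Lengths are in m, angles in rad, forces in N, time in s.
With the tool pointing down it reaches from about 0.325 to 0.85 m from the base axis. Payload 15.5 kg.
Tool frame: the origin (TCP) lies midway between the tips of the shut fingers; the grasp point (between the pads) lies 19 mm behind it (grasp_offset is the z of the grasp point in the tool frame, in m); z points along the fingers, y is the line along which they close (so a half turn about z gives the same grasp; the last joint's range is limited). The gripper opens to 91 mm and grips with 3 to 60 N. Pads are 32 mm wide; open, the fingers measure 118 mm over their backs; the gripper's body (76 mm by 178 mm) begins 60 mm behind the grasp point.
Start: joints at [-1.335, 0.494, 1.345, -0, 1.302, -0.096], TCP at [0.203, -0.591, 0.214] pointing down, gripper open.
Joint ranges: [-2.91, 2.91], [-0.82, 2.16], [0.22, 2.67], [-1.22, 4.37], [0.12, 2.79], [-3.08, 3.08]. Speed limits (rad/s): [1.89, 1.89, 2.57, 3.01, 3.01, 3.01].

## Interface

Orientations are given as a rotation vector (axis times angle).
In Python, from workcell import observe, grab_frame, sign_off, boxes_of, regions_of, grasp_offset gives the robot as it stands.
- The arm moves only by the shell command python3 -m inch 'ROWS' [FORCE]. ROWS is JSON, a list of rows, each an object of numbers: "x", "y", "z": the shift along the tool's x, y, z in mm; "rx", "ry", "rz": the turn, a rotation vector about the tool's x, y, z in rad; "grip": the finger opening in mm, from 0 to 91.2. A call has 1 to 20 rows; each row shifts and turns the commanded pose from where the row before left it, along the tool's axes as they then stand; what a row does not reach is not made up. A row lasts 1/8 s, in which the tool goes at most 62.5 mm and 10.7 degrees, less where a joint would pass 70% of its speed; a pose out of reach is approached as far as the arm can. A call with a gripper value outside its range is refused whole. The fingers move at their own pace and stop on an object; FORCE is the grip in N (left out, the last holds). Time passes only in rows, so rows that do not move let the fingers close. It gives the time, the measured TCP pose, the force, the opening and the grip force at its end, in the units of the state.
- observe(): the state, without advancing time (a new reading comes with each control period).
- grab_frame(name): name is "scene" or "top"; returns a dict with "img" (420x560x3 uint8, blue, green, red), "depth" (420x560 float32, m along the optical axis (not along the pixel's ray), 0 where there is no reading), "vfov" (degrees; the focal length in pixels is half the picture's height over the tangent of half this angle, whatever the lens; pixels are square), "cx", "cy" (the principal point, pixels), "R" (3x3) and "t" (3): a world point X has camera coordinates R X + t. Camera axes: x right, y down, z forward; pixel columns grow to the right and rows downward; lengths in m; the calibration is good to about 2 mm. A picture is of the moment at which its call begins.
- sign_off(): hands the job in; it is judged then, once.
Trained networks look in a picture, given as the dict that the camera call returned (one of the last four; its "shot" number tells which), for a name from the list of things; names that differ only in an ending like _2 or _b are one class to them, and where a whole thing is asked for, a point or a joint stands for the part that bears it (a point fixed in the world has none). Each returns a list of dicts, best first, with "p" (0 to 1); they miss things now and then, are a little off and sometimes report something else, mostly with a low value. They report only what shows in the picture. A call takes as long as a camera call. They do not tell look-alikes from the thing itself.
- boxes_of(picture, name): "at" ([row, column] in pixels, amid what is visible of it).
- regions_of(picture, name): "mask" (420x560 bool, what is visible of it) and "at" ([row, column] in pixels, amid what is visible of it).
The state is a dict: "t": time; "q": joint angles; "dq": joint speeds; "joint_torque": joint torques, N m; "position": TCP position; "orientation": TCP orientation; "force": force on the tool from outside, world axes, zero at the start; "wrist_torque": the same for the moment, N m; "finger_gap": finger opening in m; "finger_force": force on a finger pad.
Only numpy, scipy, OpenCV 4.12 (cv2) and the standard library are available. Lean on these libraries where they do the work, as an engineer would, in place of code of your own. Each camera call takes 0.05 s, during which the arm holds its last target. There are 200 camera calls.

## Task

Cooking is done: put the seasonings back into their wooden stands on the trivet rods, each in a well made for its kind. The two square glass grinders go into the square sockets (which keep them from turning when you twist the top), the two slim spice jars into the free small round wells, and the white-capped tub into the free wide well, one thing to a well, all standing upright on the well floor. Do not knock anything over, and leave the lemon and the garlic where they lie.

Things in the scene. Friction and masses are not known exactly. Their poses are not given: they have to be found in the camera images.
- salt_grinder: Loose square glass grinder with pink salt and a ribbed black top; glass 46 x 46 mm and 104 mm tall, top 40 mm across, 148 mm tall in all, 0.24 to 0.42 kg. Origin: centre of its foot; x and y square to the glass faces, z up. The top does not turn.
- pepper_grinder: Loose square glass grinder with dark peppercorns and a ribbed black top; glass 46 x 46 mm and 106 mm tall, top 40 mm across, 150 mm tall in all, 0.24 to 0.42 kg. Origin: centre of its foot; x and y square to the glass faces, z up. The top does not turn.
- spice_jar_a: Loose slim round spice jar, glass with a red cap; 44 mm across, 108 mm tall, about 0.09 kg. Origin: centre of its foot, z up.
- spice_jar_b: Loose slim round spice jar, glass with a dark green cap; 41 mm across, 104 mm tall, about 0.09 kg. Origin: centre of its foot, z up.
- wide_tub: Loose wide round tub with a white cap and a green and white wrapper; 58 mm across the cap, 55 mm across the body, 92 mm tall, about 0.12 kg. Origin: centre of its foot, z up.
- spice_stand: Fixed wooden two-deck stand, 212 x 84 x 41 mm, on the trivet rods. Origin: centre of its underside, 12 mm above the worktop; x along its row of wells (away from the robot), z up. Well floor 8 mm, rim 41 mm above the origin. Three small round wells 58 mm across at x = -66, 0, +66 mm, y = 0; the far one (+66) already holds a slim spice jar, 116 mm tall, fixed; the other two are free.
- grinder_stand: Fixed wooden two-deck stand, 152 x 88 x 41 mm, on the trivet rods. Origin: centre of its underside, 12 mm above the worktop; x along its row of wells (away from the robot), z up. Well floor 8 mm, rim 41 mm above the origin. Two square sockets 60 x 60 mm at x = -36 and +36 mm, y = 0, sides along the stand's x and y; both free.
- wide_stand: Fixed wooden two-deck stand, 184 x 98 x 41 mm, on the trivet rods. Origin: centre of its underside, 12 mm above the worktop; x along its row of wells (away from the robot), z up. Well floor 8 mm, rim 41 mm above the origin. Two wide round wells 74 mm across at x = -43 and +43 mm, y = 0; the far one (+43) already holds a squat green-lidded jar, 84 mm tall, fixed; the near one is free.
- lemon: Bystander: loose yellow lemon, 78 x 55 x 56 mm, lying on the worktop. Origin: under its middle. It rolls easily.
- garlic_bulb: Bystander: loose garlic bulb, 60 x 60 x 59 mm. Origin: under its middle.
Not all that is in view belongs to the job. What is shaped like the wide_tub but purple or turquoise is not meant.

How it is judged:
At the end, for the whole second after the job is handed in: Both grinders stand in the two square sockets, both spice jars in the two free small round wells and the tub in the free wide well: each within 11 mm of the well's centre line in the stand's x and y, its foot within 6 mm of the well floor, less than 0.12 rad off upright, released and at rest ((x of salt_grinder in the frame of grinder_stand between -0.047 and -0.025 m or x of salt_grinder in the frame of grinder_stand between 0.025 and 0.047 m) and y of salt_grinder in the frame of grinder_stand between -0.011 and 0.011 m and z of salt_grinder in the frame of grinder_stand between 0.002 and 0.014 m and angle between each of salt_grinder, pepper_grinder, spice_jar_a, spice_jar_b, wide_tub's own z axis and vertical below 0.12 rad and linear speed of each of salt_grinder, pepper_grinder, spice_jar_a, spice_jar_b, wide_tub below 0.02 m/s and angular speed of each of salt_grinder, pepper_grinder, spice_jar_a, spice_jar_b, wide_tub below 0.2 rad/s and (x of pepper_grinder in the frame of grinder_stand between -0.047 and -0.025 m or x of pepper_grinder in the frame of grinder_stand between 0.025 and 0.047 m) and y of pepper_grinder in the frame of grinder_stand between -0.011 and 0.011 m and z of pepper_grinder in the frame of grinder_stand between 0.002 and 0.014 m and (x of spice_jar_a in the frame of spice_stand between -0.077 and -0.055 m or x of spice_jar_a in the frame of spice_stand between -0.011 and 0.011 m) and y of spice_jar_a in the frame of spice_stand between -0.011 and 0.011 m and z of spice_jar_a in the frame of spice_stand between 0.002 and 0.014 m and (x of spice_jar_b in the frame of spice_stand between -0.077 and -0.055 m or x of spice_jar_b in the frame of spice_stand between -0.011 and 0.011 m) and y of spice_jar_b in the frame of spice_stand between -0.011 and 0.011 m and z of spice_jar_b in the frame of spice_stand between 0.002 and 0.014 m and x of wide_tub in the frame of wide_stand between -0.054 and -0.032 m and y of wide_tub in the frame of wide_stand between -0.011 and 0.011 m and z of wide_tub in the frame of wide_stand between 0.002 and 0.014 m); the robot touches nothing.
It fails at once if a seasoning is knocked over (tilted by more than 0.7 rad) (angle between any of salt_grinder, pepper_grinder, spice_jar_a, spice_jar_b, wide_tub's own z axis and vertical above 0.7 rad).
It fails at once if the lemon or the garlic is moved by more than 30 mm (distance of any of lemon, garlic_bulb from where it was at the start of the episode above 0.03 m).
It also fails if it takes over 134 s, if anything falls off the work surface, if the arm or the gripper's body presses on something with over 40 N, if the wrist force passes 120 N, or if a joint passes its speed limit or range.

## Working session

There is one attempt and no reset: what is moved stays moved. The work goes in short steps, Python scripts to look and compute and a shell command to move; the robot and the scene stay as the last step left them, time stands still between calls to the robot, and variables do not carry over. Pictures are saved under pics/ and viewed, at most 14 in all, crops included, and the job is handed in when it is done.

```bash
mkdir -p pics; ls; cat > h.py <<'E'
import numpy as np, cv2
from workcell import *
def world(f,rc_rows,rc_cols):
    h=f["img"].shape[0]; fl=h/2/np.tan(np.radians(f["vfov"])/2)
    r=np.asarray(rc_rows);c=np.asarray(rc_cols);d=f["depth"][r,c]
    P=np.stack([(c-f["cx"])/fl*d,(r-f["cy"])/fl*d,d],-1)
    ok=d>0
    return ((P-np.array(f["t"]))@np.array(f["R"]))[ok]
def cloud(f):
    r,c=np.mgrid[0:420,0:560]; d=f["depth"]
    fl=210/np.tan(np.radians(f["vfov"])/2)
    P=np.stack([(c-f["cx"])/fl*d,(r-f["cy"])/fl*d,d],-1)
    W=(P-np.array(f["t"]))@np.array(f["R"]); W[d<=0]=np.nan
    return W
E
python3 - <<'E'
from h import *
s=observe();print(s["t"],s["position"],s["orientation"],grasp_offset)
for n in("scene","top"):
    f=grab_frame(n);cv2.imwrite(f"pics/{n}0.png",f["img"]);print(n,f["vfov"],f["R"],f["t"])
    for o in "salt_grinder pepper_grinder spice_jar_a wide_tub spice_stand grinder_stand wide_stand lemon garlic_bulb".split():
        for b in regions_of(f,o):
            m=b["mask"];w=world(f,*np.nonzero(m))
            print(o,round(b["p"],2),np.round(b["at"]),m.sum(),"med",np.round(np.median(w,0),3),"zmax",np.round(np.percentile(w[:,2],97),3))
E
```

```text
pics
0.0 [ 0.20290475 -0.59073385  0.21331991] [-3.09750037e+00 -5.16991468e-01  1.40254691e-04] -0.0188
scene 44.781194287986516 [[ 0.76848938  0.6397308   0.01298386]
 [ 0.45597512 -0.53328793 -0.71252416]
 [-0.44889951  0.55348756 -0.70152744]] [-0.36851588 -0.21320471  1.7316827 ]
salt_grinder 0.94 [178. 342.] 641 med [0.587 0.171 0.082] zmax 0.149
pepper_grinder 0.82 [190. 261.] 737 med [ 0.444 -0.026  0.084] zmax 0.15
spice_jar_a 0.77 [201. 320.] 511 med [0.592 0.064 0.062] zmax 0.106
spice_jar_a 0.57 [147. 325.] 436 med [0.451 0.278 0.069] zmax 0.11
wide_tub 0.8 [144. 291.] 531 med [0.352 0.23  0.06 ] zmax 0.094
wide_tub 0.77 [214. 291.] 643 med [ 0.56  -0.029  0.071] zmax 0.095
wide_tub 0.57 [122. 322.] 284 med [0.379 0.366 0.086] zmax 0.096
wide_tub 0.56 [178. 296.] 562 med [0.473 0.114 0.065] zmax 0.094
wide_tub 0.55 [194. 221.] 629 med [ 0.35  -0.092  0.067] zmax 0.094
spice_stand 0.96 [268. 217.] 2584 med [ 0.547 -0.29   0.05 ] zmax 0.136
spice_stand 0.7 [215. 351.] 265 med [0.683 0.107 0.037] zmax 0.057
grinder_stand 0.59 [238. 243.] 1716 med [ 0.5   -0.163  0.036] zmax 
[... 767 characters left out ...]
335 -0.079  0.093] zmax 0.099
wide_tub 0.66 [253. 157.] 389 med [0.376 0.377 0.092] zmax 0.1
wide_tub 0.65 [268. 202.] 371 med [0.342 0.245 0.092] zmax 0.1
wide_tub 0.56 [193. 284.] 306 med [ 0.547 -0.013  0.093] zmax 0.1
grinder_stand 0.84 [211. 336.] 1436 med [ 0.496 -0.166  0.027] zmax 0.058
grinder_stand 0.75 [234. 288.] 222 med [ 0.43  -0.009  0.147] zmax 0.155
wide_stand 0.71 [209. 414.] 2083 med [ 0.502 -0.392  0.052] zmax 0.108
lemon 0.52 [182. 175.] 306 med [0.592 0.332 0.049] zmax 0.059
lemon 0.42 [209. 335.] 1460 med [ 0.495 -0.166  0.028] zmax 0.059
lemon 0.4 [210. 414.] 2127 med [ 0.502 -0.393  0.052] zmax 0.108
garlic_bulb 0.66 [157. 241.] 213 med [0.671 0.123 0.041] zmax 0.053
```

```bash
python3 - <<'E'
import cv2
a=cv2.imread("pics/scene0.png")[90:340,150:430];cv2.imwrite("pics/sc1.png",cv2.resize(a,None,fx=2.4,fy=2.4,interpolation=2)[:600,:800])
a=cv2.imread("pics/top0.png")[130:300,130:470];cv2.imwrite("pics/tp1.png",cv2.resize(a,None,fx=2.35,fy=2.35,interpolation=2))
E
```

```text
(no output)
```

View pics/sc1.png

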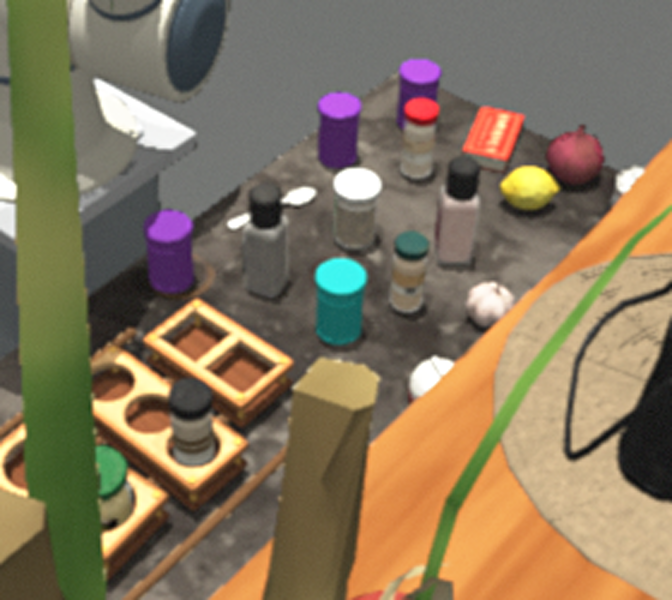

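View pics/tp1.png

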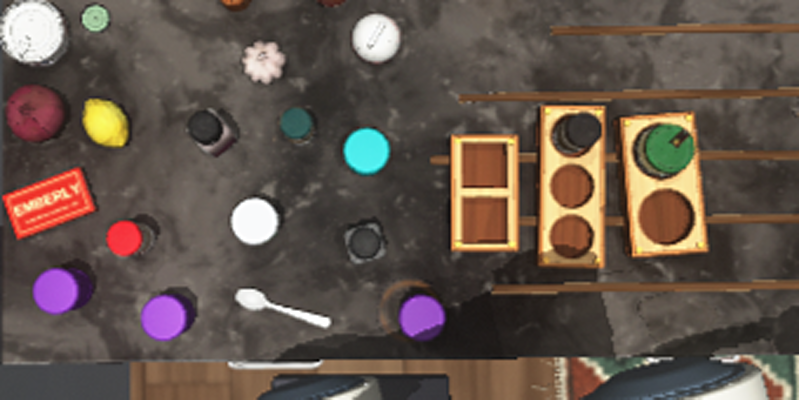

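Everything is identified. Candidates for the tub, in top-view pixels (row, column):
- **White cap:** (222,240), chosen.
- **Purple:** (264,308), (268,202) and (253,157), rejected.
- **Turquoise:** (193,284), rejected.

The red-cap jar is at about (231,183) and the dark green one at (184,258). The white ball at (146,290) is not part of the job. Next I'll take precise measurements and one close crop.

```bash
cat > meas.py <<'E'
from h import *
F={n:grab_frame(n) for n in("scene","top")}; W={n:cloud(f) for n,f in F.items()}
def rect(P): return cv2.minAreaRect((P[:,:2]*1000).astype(np.float32))
objs=dict(salt=(.57,.183,.148),pepper=(.43,-.006,.150),red=(.435,.29,.108),green=(.58,.076,.104),tub=(.46,.131,.092))
if __name__=="__main__":
  for k,(x,y,h) in objs.items():
    for n in W:
        p=W[n].reshape(-1,3); p=p[np.hypot(p[:,0]-x,p[:,1]-y)<.05]
        t=p[abs(p[:,2]-h-.002)<.007]
        (c,r)=cv2.minEnclosingCircle((t[:,:2]*1000).astype(np.float32))
        b=p[(p[:,2]>.02)&(p[:,2]<.095)]
        print(k,n,len(t),"mean",np.round(t.mean(0)*1000),"circ",np.round(c),round(r),"body",len(b),np.round([v for u in rect(b) for v in np.atleast_1d(u)]))
  for k,(x,y,X,Y) in dict(grinder=(.5,-.166,.152,.088),spice=(.5,-.28,.212,.084),wide=(.5,-.4,.184,.098)).items():
    for n in W:
        p=W[n].reshape(-1,3); p=p[(abs(p[:,0]-x)<.13)&(abs(p[:,1]-y)<.062)&(abs(p[:,2]-.054)<.006)]
        r=rect(p); print(k,n,len(p),np.round(p[:,2].mean(),4),np.round(r[0],1),np.round(r[1]),round(r[2],1))
  a=F["scene"]["img"][130:230,240:380];cv2.imwrite("pics/crop1.png",cv2.resize(a,None,fx=5,fy=5,interpolation=2))
E
python3 meas.py
```

```text
salt scene 93 mean [580. 183. 147.] circ [580. 185.] 21 body 326 [579. 171.  61.  34.   2.]
salt top 125 mean [576. 189. 149.] circ [576. 189.] 20 body 61 [574. 186.  44.  45.  33.]
pepper scene 91 mean [434. -13. 149.] circ [433. -13.] 20 body 363 [444. -21.  56.  34.  53.]
pepper top 131 mean [430.  -7. 150.] circ [430.  -8.] 20 body 6 [425.   7.  45.  16.  22.]
red scene 96 mean [444. 291. 107.] circ [443. 291.] 24 body 249 [448. 283.  44.  31.  29.]
red top 172 mean [441. 295. 109.] circ [441. 295.] 22 body 64 [440. 284.  22.  44.  87.]
green scene 119 mean [587.  73. 103.] circ [586.  73.] 22 body 260 [590.  66.  40.  29.  28.]
green top 139 mean [584.  77. 105.] circ [584.  78.] 20 body 30 [571.  72.  12.  38.  23.]
tub scene 193 mean [465. 127.  91.] circ [464. 128.] 31 body 484 [465. 126.  55.  57.  41.]
tub top 286 mean [461. 132.  93.] circ [461. 132.] 29 body 219 [460. 132.  57.  55.  47.]
grinder scene 652 0.0518 [ 495.9 -168.1] [ 93. 156.] 89.5
grinder top 604 0.0533 [ 494.8 -163.3] [ 87. 151.] 89.1
spice scene 924 0.0518 [ 503.6 -282.7] [ 86. 214.] 87.6
spice top 916 0.0533 [ 502.3 -278.1] [ 84. 212.] 88.4
wide scene 544 0.052 [ 504.3 -400.1] [189.  97.] 4.9
wide top 900 0.0531 [ 503.1 -397.4] [184. 100.] 3.7
```

View pics/crop1.png

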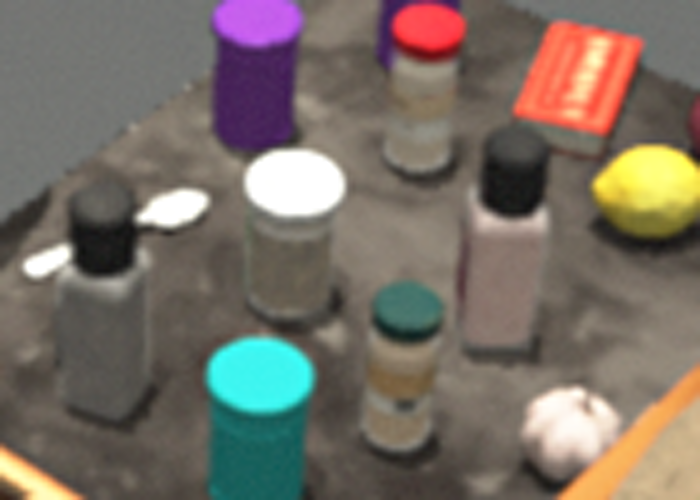

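The crop confirms the choice: white-capped tub (crop 295,185), red jar (430,30), dark green jar (408,310), pepper at left (105,200) and salt at right (515,150). The two cameras differ by a constant of about (3,-4.5) mm, so I'll average them. Next I need the grinder yaws.

```bash
cat > yaw.py <<'E'
from meas import *
from scipy.optimize import least_squares
def fit(k,c,h):
    p=W["scene"].reshape(-1,3); q=p[(np.hypot(p[:,0]-c[0],p[:,1]-c[1])<.036)&(p[:,2]>.015)&(p[:,2]<.098)][:,:2]
    best=[]
    def res(v):
        a=v[2];d=(q-v[:2])@np.array([[np.cos(a),-np.sin(a)],[np.sin(a),np.cos(a)]])
        return np.r_[(np.abs(d).max(1)-.023),(v[:2]-c)*5]
    for a0 in np.radians(np.arange(-45,45,7.5)):
        r=least_squares(res,[*c,a0],loss="soft_l1",f_scale=.002); best.append((r.cost*1e6,(np.degrees(r.x[2])+45)%90-45,*(r.x[:2]*1000)))
    best.sort(); print(k,len(q),[np.round(b,1).tolist() for b in best[:4]])
fit("salt",np.array([.580,.184]),0); fit("pepper",np.array([.434,-.013]),0)
E
cat > go.py <<'E'
# go.py x y z yaw(deg of tool y line; mm) : tool-frame shift for a tool-down target
import sys
from h import *
from scipy.spatial.transform import Rotation as Ro
s=observe(); R=Ro.from_rotvec(s["orientation"]); p=np.array(s["position"])*1000
x,y,z,a=map(float,sys.argv[1:5])
ty=R.as_matrix()[:,1]; cur=np.degrees(np.arctan2(ty[1],ty[0]))
c=[((a+k-cur+180)%360-180) for k in (0,180)]
print("cur",np.round(p,1),"yline",round(cur,1),"q6",round(s["q"][5],2),"t",round(s["t"],1),"gap",round(s["finger_gap"]*1000,1),"F",np.round(s["force"],1))
for d in c:
    T=Ro.from_euler("z",a+0,degrees=True)
    yv=np.array([np.cos(np.radians(cur+d)),np.sin(np.radians(cur+d)),0]);zv=np.array([0,0,-1.]);xv=np.cross(yv,zv)
    T=Ro.from_matrix(np.stack([xv,yv,zv],1))
    rv=(R.inv()*T).as_rotvec()
    print("turn first rotvec",np.round(rv,3),"then shift",np.round(T.inv().apply(np.array([x,y,z])-p),1),"| shift only",np.round(R.inv().apply(np.array([x,y,z])-p),1))
E
python3 yaw.py; python3 go.py 463 130 300 90
```

```text
salt 364 [[726.6, 42.9, 578.2, 187.6], [726.6, 42.9, 578.2, 187.6], [726.6, 42.9, 578.2, 187.6], [726.6, 42.9, 578.2, 187.6]]
pepper 396 [[601.6, 12.8, 430.9, -9.4], [601.6, 12.8, 430.9, -9.4], [601.6, 12.8, 430.9, -9.4], [601.6, 12.8, 430.9, -9.4]]
cur [ 203.  -591.1  213.9] yline -71.0 q6 -0.1 t 1.2 gap 91.0 F [ 0.1  0.2 -0. ]
turn first rotvec [-0.    -0.    -2.811] then shift [-260.   721.1  -86.1] | shift only [ 480.1 -597.6  -86.1]
turn first rotvec [-0.     0.     0.331] then shift [ 260.  -721.1  -86.1] | shift only [ 480.1 -597.6  -86.1]
```

Setup: turn the tool so that its axes are x = world x, y = -world y and z down, then go over the tub.

```bash
python3 -m inch '[{"rz":0.083,"z":-20,"grip":85},{"rz":0.083,"z":-20},{"rz":0.083,"z":-20},{"rz":0.083,"z":-20},{"x":16,"y":-45},{"x":16,"y":-45},{"x":16,"y":-45},{"x":16,"y":-45},{"x":16,"y":-45},{"x":16,"y":-45},{"x":16,"y":-45},{"x":16,"y":-45},{"x":16,"y":-45},{"x":16,"y":-45},{"x":16,"y":-45},{"x":16,"y":-45},{"x":16,"y":-45},{"x":16,"y":-45},{"x":16,"y":-45},{"x":16,"y":-45}]' 20; python3 go.py 463 130 62 -90
```

```text
cur [ 203.  -591.1  213.9] yline -71.0 q6 -0.1 t 1.2 gap 91.0 F [ 0.1  0.2 -0. ]
turn first rotvec [-0.     0.     0.331] then shift [ 260.  -721.1  151.9] | shift only [ 480.1 -597.5  151.9]
turn first rotvec [-0.    -0.    -2.811] then shift [-260.   721.1  151.9] | shift only [ 480.1 -597.5  151.9]validation failed for argument at $[0]...
```

```bash
python3 -m inch '[{"x":0,"y":0,"z":-20,"rx":0,"ry":0,"rz":0.083,"grip":85}]' 20; echo; python3 -m inch 2>&1 | head -20
```

```text
t: 1.32
position: [0.2028, -0.5903, 0.2328]
orientation: [-3.115, -0.386, 0.0]
force: [0.6, -0.1, 0.9]
finger_gap: 0.0856
finger_force: 0.0

invalid input
```

All seven keys are required in every row.

```bash
python3 -m inch '[{"x":0,"y":0,"z":-30,"rx":0,"ry":0,"rz":0.124,"grip":85},{"x":0,"y":0,"z":-30,"rx":0,"ry":0,"rz":0.124,"grip":85},{"x":17,"y":-48,"z":0,"rx":0,"ry":0,"rz":0,"grip":85},{"x":17,"y":-48,"z":0,"rx":0,"ry":0,"rz":0,"grip":85},{"x":17,"y":-48,"z":0,"rx":0,"ry":0,"rz":0,"grip":85},{"x":17,"y":-48,"z":0,"rx":0,"ry":0,"rz":0,"grip":85},{"x":17,"y":-48,"z":0,"rx":0,"ry":0,"rz":0,"grip":85},{"x":17,"y":-48,"z":0,"rx":0,"ry":0,"rz":0,"grip":85},{"x":17,"y":-48,"z":0,"rx":0,"ry":0,"rz":0,"grip":85},{"x":17,"y":-48,"z":0,"rx":0,"ry":0,"rz":0,"grip":85},{"x":17,"y":-48,"z":0,"rx":0,"ry":0,"rz":0,"grip":85},{"x":17,"y":-48,"z":0,"rx":0,"ry":0,"rz":0,"grip":85},{"x":17,"y":-48,"z":0,"rx":0,"ry":0,"rz":0,"grip":85},{"x":17,"y":-48,"z":0,"rx":0,"ry":0,"rz":0,"grip":85},{"x":17,"y":-48,"z":0,"rx":0,"ry":0,"rz":0,"grip":85},{"x":17,"y":-48,"z":0,"rx":0,"ry":0,"rz":0,"grip":85},{"x":17,"y":-48,"z":0,"rx":0,"ry":0,"rz":0,"grip":85},{"x":0,"y":0,"z":0,"rx":0,"ry":0,"rz":0,"grip":85}]' 20; python3 go.py 463 130 62 -90
```

```text
t: 3.58
position: [0.4588, 0.1315, 0.2938]
orientation: [-3.141, -0.005, -0.0]
force: [-0.6, -0.1, 0.2]
finger_gap: 0.0849
finger_force: 0.0
cur [458.8 131.5 293.8] yline -89.8 q6 1.72 t 3.6 gap 84.9 F [-0.6 -0.1  0.2]
turn first rotvec [-0.001 -0.     0.003] then shift [  4.2   1.5 231.8] | shift only [  4.2   1.6 231.8]
turn first rotvec [ 0.000e+00 -1.000e-03 -3.138e+00] then shift [ -4.2  -1.5 231.8] | shift only [  4.2   1.6 231.8]
```

```bash
python3 -m inch '[{"x":4,"y":1.5,"z":40,"rx":0,"ry":0,"rz":0,"grip":85},{"x":0,"y":0,"z":45,"rx":0,"ry":0,"rz":0,"grip":85},{"x":0,"y":0,"z":45,"rx":0,"ry":0,"rz":0,"grip":85},{"x":0,"y":0,"z":40,"rx":0,"ry":0,"rz":0,"grip":85},{"x":0,"y":0,"z":30,"rx":0,"ry":0,"rz":0,"grip":85},{"x":0,"y":0,"z":20,"rx":0,"ry":0,"rz":0,"grip":85},{"x":0,"y":0,"z":12,"rx":0,"ry":0,"rz":0,"grip":85},{"x":0,"y":0,"z":0,"rx":0,"ry":0,"rz":0,"grip":45},{"x":0,"y":0,"z":0,"rx":0,"ry":0,"rz":0,"grip":45},{"x":0,"y":0,"z":0,"rx":0,"ry":0,"rz":0,"grip":45},{"x":0,"y":0,"z":0,"rx":0,"ry":0,"rz":0,"grip":45},{"x":0,"y":0,"z":0,"rx":0,"ry":0,"rz":0,"grip":45},{"x":0,"y":0,"z":0,"rx":0,"ry":0,"rz":0,"grip":45}]' 15; python3 go.py 461.7 -402.6 83 -86
```

```text
t: 5.2
position: [0.4626, 0.1275, 0.0624]
orientation: [-3.141, 0.0, -0.002]
force: [-0.6, 1.4, 8.2]
finger_gap: 0.0551
finger_force: 14.9
cur [462.6 127.5  62.4] yline -90.0 q6 1.72 t 5.2 gap 55.1 F [-0.6  1.4  8.2]
turn first rotvec [-0.    -0.001 -0.07 ] then shift [-37.9 528.7 -20.6] | shift only [ -0.9 530.1 -20.7]
turn first rotvec [-2.000e-03  0.000e+00  3.072e+00] then shift [  37.9 -528.7  -20.6] | shift only [ -0.9 530.1 -20.7]
```

```bash
python3 -m inch '[{"x":0,"y":0,"z":-20,"rx":0,"ry":0,"rz":0,"grip":45},{"x":0,"y":0,"z":-40,"rx":0,"ry":0,"rz":0,"grip":45},{"x":0,"y":0,"z":-40,"rx":0,"ry":0,"rz":0,"grip":45},{"x":0,"y":0,"z":-40,"rx":0,"ry":0,"rz":0,"grip":45},{"x":0,"y":0,"z":-40,"rx":0,"ry":0,"rz":0,"grip":45},{"x":0,"y":25,"z":0,"rx":0,"ry":0,"rz":0,"grip":45},{"x":0,"y":45,"z":0,"rx":0,"ry":0,"rz":0,"grip":45},{"x":0,"y":45,"z":0,"rx":0,"ry":0,"rz":0,"grip":45},{"x":0,"y":45,"z":0,"rx":0,"ry":0,"rz":0,"grip":45},{"x":0,"y":45,"z":0,"rx":0,"ry":0,"rz":0,"grip":45},{"x":0,"y":45,"z":0,"rx":0,"ry":0,"rz":0,"grip":45},{"x":0,"y":45,"z":0,"rx":0,"ry":0,"rz":0,"grip":45},{"x":0,"y":45,"z":0,"rx":0,"ry":0,"rz":0,"grip":45},{"x":0,"y":45,"z":0,"rx":0,"ry":0,"rz":0,"grip":45},{"x":0,"y":45,"z":0,"rx":0,"ry":0,"rz":0,"grip":45},{"x":0,"y":45,"z":0,"rx":0,"ry":0,"rz":0,"grip":45},{"x":0,"y":35,"z":0,"rx":0,"ry":0,"rz":0,"grip":45},{"x":0,"y":20,"z":0,"rx":0,"ry":0,"rz":-0.035,"grip":45},{"x":0,"y":0,"z":0,"rx":0,"ry":0,"rz":-0.035,"grip":45},{"x":0,"y":0,"z":0,"rx":0,"ry":0,"rz":0,"grip":45}]' 15; python3 go.py 461.7 -402.6 83 -86
python3 - <<'E'
from h import *
f=grab_frame("scene");cv2.imwrite("pics/s2.png",cv2.resize(f["img"][130:340,120:330],None,fx=2.5,fy=2.5))
E
```

```text
t: 7.7
position: [0.4619, -0.4018, 0.2418]
orientation: [-3.139, -0.11, 0.001]
force: [-0.2, -0.1, -1.3]
finger_gap: 0.055
finger_force: 14.9
cur [ 461.9 -401.8  241.8] yline -86.0 q6 0.69 t 7.7 gap 55.0 F [-0.2 -0.1 -1.3]
turn first rotvec [-0.001  0.     0.   ] then shift [ -0.2   0.8 158.8] | shift only [ -0.2   0.9 158.8]
turn first rotvec [-1.000e-03 -1.000e-03 -3.141e+00] then shift [  0.2  -0.8 158.8] | shift only [ -0.2   0.9 158.8]
```

View pics/s2.png

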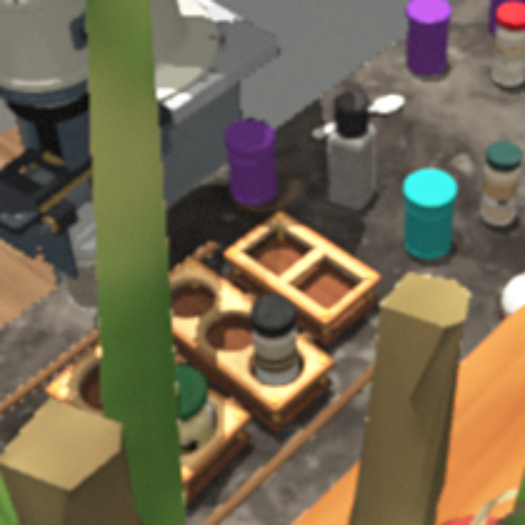

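The tub is held (force -1.3 N, gap 55 mm), but the leaf and a post hide it in this view. At rest its TCP should be near z = 82, so I'll lower it.

```bash
python3 -m inch '[{"x":0,"y":1,"z":20,"rx":0,"ry":0,"rz":0,"grip":45},{"x":0,"y":0,"z":35,"rx":0,"ry":0,"rz":0,"grip":45},{"x":0,"y":0,"z":35,"rx":0,"ry":0,"rz":0,"grip":45},{"x":0,"y":0,"z":30,"rx":0,"ry":0,"rz":0,"grip":45},{"x":0,"y":0,"z":20,"rx":0,"ry":0,"rz":0,"grip":45},{"x":0,"y":0,"z":12,"rx":0,"ry":0,"rz":0,"grip":45},{"x":0,"y":0,"z":3,"rx":0,"ry":0,"rz":0,"grip":45},{"x":0,"y":0,"z":2,"rx":0,"ry":0,"rz":0,"grip":45},{"x":0,"y":0,"z":0,"rx":0,"ry":0,"rz":0,"grip":45}]' 15; python3 go.py 461.7 -402.6 83 -86
```

```text
t: 8.88
position: [0.4624, -0.4039, 0.0855]
orientation: [3.139, 0.11, 0.001]
force: [0.2, -0.7, -1.5]
finger_gap: 0.0546
finger_force: 14.9
cur [ 462.4 -403.9   85.5] yline -86.0 q6 0.69 t 8.9 gap 54.6 F [ 0.2 -0.7 -1.5]
turn first rotvec [ 0.001 -0.001 -0.   ] then shift [-0.6 -1.3  2.5] | shift only [-0.6 -1.3  2.5]
turn first rotvec [-1.000e-03 -1.000e-03  3.142e+00] then shift [0.6 1.3 2.5] | shift only [-0.6 -1.3  2.5]
```

```bash
python3 -m inch '[{"x":0,"y":-1,"z":1.5,"rx":0,"ry":0,"rz":0,"grip":45},{"x":0,"y":0,"z":1.5,"rx":0,"ry":0,"rz":0,"grip":45},{"x":0,"y":0,"z":0.5,"rx":0,"ry":0,"rz":0,"grip":45},{"x":0,"y":0,"z":0,"rx":0,"ry":0,"rz":0,"grip":45}]' 15
```

```text
t: 9.38
position: [0.4622, -0.4023, 0.0821]
orientation: [-3.139, -0.11, -0.001]
force: [-2.0, 4.4, 10.2]
finger_gap: 0.0547
finger_force: 15.0
```

Contact at the expected height. Release, lift and go to the red jar.

```bash
python3 -m inch '[{"x":0,"y":0,"z":0,"rx":0,"ry":0,"rz":0,"grip":60},{"x":0,"y":0,"z":0,"rx":0,"ry":0,"rz":0,"grip":76},{"x":0,"y":0,"z":0,"rx":0,"ry":0,"rz":0,"grip":76},{"x":0,"y":0,"z":-10,"rx":0,"ry":0,"rz":0,"grip":76},{"x":0,"y":0,"z":-30,"rx":0,"ry":0,"rz":0,"grip":76},{"x":0,"y":0,"z":-40,"rx":0,"ry":0,"rz":0,"grip":76},{"x":0,"y":0,"z":-40,"rx":0,"ry":0,"rz":0,"grip":76},{"x":0,"y":0,"z":-30,"rx":0,"ry":0,"rz":0.07,"grip":76},{"x":0,"y":-25,"z":0,"rx":0,"ry":0,"rz":0,"grip":76},{"x":0,"y":-50,"z":0,"rx":0,"ry":0,"rz":0,"grip":76},{"x":0,"y":-50,"z":0,"rx":0,"ry":0,"rz":0,"grip":76},{"x":0,"y":-50,"z":0,"rx":0,"ry":0,"rz":0,"grip":76},{"x":0,"y":-50,"z":0,"rx":0,"ry":0,"rz":0,"grip":76},{"x":0,"y":-50,"z":0,"rx":0,"ry":0,"rz":0,"grip":76},{"x":0,"y":-50,"z":0,"rx":0,"ry":0,"rz":0,"grip":76},{"x":0,"y":-50,"z":0,"rx":0,"ry":0,"rz":0,"grip":76},{"x":0,"y":-50,"z":0,"rx":0,"ry":0,"rz":0,"grip":76},{"x":0,"y":-50,"z":0,"rx":0,"ry":0,"rz":0,"grip":76},{"x":0,"y":-50,"z":0,"rx":0,"ry":0,"rz":0,"grip":76},{"x":-5,"y":-50,"z":0,"rx":0,"ry":0,"rz":0,"grip":76}]' 15; python3 go.py 442.5 293 66 -90
python3 - <<'E'
from meas import *
p=W["top"].reshape(-1,3)+[.0015,-.0022,0]
p=p[(np.hypot(p[:,0]-.462,p[:,1]+.402)<.045)&(p[:,2]>.085)&(p[:,2]<.12)];print(len(p),p.mean(0),cv2.minEnclosingCircle((p[:,:2]*1000).astype(np.float32)))
E
```

```text
t: 11.88
position: [0.4572, 0.174, 0.2322]
orientation: [-3.141, 0.0, -0.002]
force: [0.2, -0.6, -0.4]
finger_gap: 0.0763
finger_force: 0.0
cur [457.2 174.  232.2] yline -90.0 q6 1.81 t 11.9 gap 76.3 F [ 0.2 -0.6 -0.4]
turn first rotvec [-0.    -0.001 -0.   ] then shift [ -14.7 -119.   166.2] | shift only [ -15.  -118.9  166.2]
turn first rotvec [-2.000e-03  0.000e+00  3.141e+00] then shift [ 14.7 119.  166.2] | shift only [ -15.  -118.9  166.2]
331 [ 0.46141529 -0.3978023   0.11131642] ((461.1116943359375, -399.2251281738281), 29.49812126159668)
```

The tub stands in its well: top at 0.111 m and about 3 mm off centre. The grasp also shows that the scene camera's y is the right one, so I'll shift my y estimates by -2 mm.

```bash
python3 -m inch '[{"x":-5,"y":-40,"z":0,"rx":0,"ry":0,"rz":0,"grip":76},{"x":-5,"y":-40,"z":0,"rx":0,"ry":0,"rz":0,"grip":76},{"x":-5,"y":-25,"z":0,"rx":0,"ry":0,"rz":0,"grip":76},{"x":0,"y":-11,"z":20,"rx":0,"ry":0,"rz":0,"grip":76},{"x":0,"y":-1,"z":40,"rx":0,"ry":0,"rz":0,"grip":76},{"x":0,"y":0,"z":40,"rx":0,"ry":0,"rz":0,"grip":76},{"x":0,"y":0,"z":30,"rx":0,"ry":0,"rz":0,"grip":76},{"x":0,"y":0,"z":24,"rx":0,"ry":0,"rz":0,"grip":76},{"x":0,"y":0,"z":12,"rx":0,"ry":0,"rz":0,"grip":76},{"x":0,"y":0,"z":0,"rx":0,"ry":0,"rz":0,"grip":50},{"x":0,"y":0,"z":0,"rx":0,"ry":0,"rz":0,"grip":30},{"x":0,"y":0,"z":0,"rx":0,"ry":0,"rz":0,"grip":30},{"x":0,"y":0,"z":0,"rx":0,"ry":0,"rz":0,"grip":30},{"x":0,"y":0,"z":0,"rx":0,"ry":0,"rz":0,"grip":30},{"x":0,"y":0,"z":0,"rx":0,"ry":0,"rz":0,"grip":30}]' 12; python3 go.py 503.8 -282.6 86 -92
```

```text
t: 13.85
position: [0.4427, 0.2898, 0.066]
orientation: [-3.141, 0.0, -0.002]
force: [-0.5, 3.4, 7.3]
finger_gap: 0.0444
finger_force: 12.0
cur [442.7 289.8  66. ] yline -90.0 q6 2.04 t 13.8 gap 44.4 F [-0.5  3.4  7.3]
turn first rotvec [-0.001 -0.001  0.035] then shift [ 81.  569.9 -20. ] | shift only [ 61.2 572.4 -20.5]
turn first rotvec [ 2.000e-03 -2.000e-03 -3.107e+00] then shift [ -81.  -569.9  -20. ] | shift only [ 61.2 572.4 -20.5]
```

```bash
python3 -m inch '[{"x":0,"y":0,"z":-20,"rx":0,"ry":0,"rz":0,"grip":30},{"x":0,"y":0,"z":-40,"rx":0,"ry":0,"rz":0,"grip":30},{"x":0,"y":0,"z":-40,"rx":0,"ry":0,"rz":0,"grip":30},{"x":0,"y":0,"z":-40,"rx":0,"ry":0,"rz":0,"grip":30},{"x":0,"y":0,"z":-40,"rx":0,"ry":0,"rz":0,"grip":30},{"x":0,"y":22,"z":0,"rx":0,"ry":0,"rz":0,"grip":30},{"x":5,"y":45,"z":0,"rx":0,"ry":0,"rz":0,"grip":30},{"x":5,"y":50,"z":0,"rx":0,"ry":0,"rz":0,"grip":30},{"x":5,"y":50,"z":0,"rx":0,"ry":0,"rz":0,"grip":30},{"x":5,"y":50,"z":0,"rx":0,"ry":0,"rz":0,"grip":30},{"x":5,"y":50,"z":0,"rx":0,"ry":0,"rz":0,"grip":30},{"x":5,"y":50,"z":0,"rx":0,"ry":0,"rz":0,"grip":30},{"x":5,"y":50,"z":0,"rx":0,"ry":0,"rz":0,"grip":30},{"x":5,"y":50,"z":0,"rx":0,"ry":0,"rz":0,"grip":30},{"x":5,"y":50,"z":0,"rx":0,"ry":0,"rz":0,"grip":30},{"x":5,"y":50,"z":0,"rx":0,"ry":0,"rz":0,"grip":30},{"x":5,"y":50,"z":0,"rx":0,"ry":0,"rz":0,"grip":30},{"x":5,"y":35,"z":0,"rx":0,"ry":0,"rz":0,"grip":30},{"x":1,"y":20,"z":0,"rx":0,"ry":0,"rz":0.035,"grip":30},{"x":0,"y":0,"z":0,"rx":0,"ry":0,"rz":0,"grip":30}]' 12; python3 go.py 503.8 -282.6 86 -92
```

```text
t: 16.35
position: [0.5028, -0.3331, 0.2451]
orientation: [-3.141, 0.059, 0.001]
force: [0.2, 0.6, -1.0]
finger_gap: 0.0442
finger_force: 11.9
cur [ 502.8 -333.1  245.1] yline -92.2 q6 0.92 t 16.4 gap 44.2 F [ 0.2  0.6 -1. ]
turn first rotvec [-0.     0.    -0.003] then shift [ -0.8 -50.5 159.1] | shift only [ -0.8 -50.5 159.1]
turn first rotvec [1.000e-03 1.000e-03 3.139e+00] then shift [  0.8  50.5 159.1] | shift only [ -0.8 -50.5 159.1]
```

```bash
python3 -m inch '[{"x":0,"y":-20,"z":0,"rx":0,"ry":0,"rz":0,"grip":30},{"x":-1,"y":-20,"z":0,"rx":0,"ry":0,"rz":0,"grip":30},{"x":0,"y":-10,"z":0,"rx":0,"ry":0,"rz":0,"grip":30},{"x":0,"y":0,"z":20,"rx":0,"ry":0,"rz":0,"grip":30},{"x":0,"y":0,"z":35,"rx":0,"ry":0,"rz":0,"grip":30},{"x":0,"y":0,"z":35,"rx":0,"ry":0,"rz":0,"grip":30},{"x":0,"y":0,"z":30,"rx":0,"ry":0,"rz":0,"grip":30},{"x":0,"y":0,"z":20,"rx":0,"ry":0,"rz":0,"grip":30},{"x":0,"y":0,"z":12,"rx":0,"ry":0,"rz":0,"grip":30},{"x":0,"y":0,"z":4,"rx":0,"ry":0,"rz":0,"grip":30},{"x":0,"y":0,"z":1,"rx":0,"ry":0,"rz":0,"grip":30},{"x":0,"y":0,"z":1,"rx":0,"ry":0,"rz":0,"grip":30},{"x":0,"y":0,"z":0,"rx":0,"ry":0,"rz":0,"grip":30}]' 12; python3 go.py 503.8 -282.6 86 -92
```

```text
t: 17.98
position: [0.504, -0.2828, 0.0878]
orientation: [3.141, -0.055, 0.001]
force: [0.4, -0.3, -1.2]
finger_gap: 0.0445
finger_force: 11.9
cur [ 504.  -282.8   87.8] yline -92.0 q6 0.99 t 18.0 gap 44.5 F [ 0.4 -0.3 -1.2]
turn first rotvec [ 0.    -0.001 -0.   ] then shift [-0.2 -0.2  1.8] | shift only [-0.2 -0.2  1.8]
turn first rotvec [-1.000e-03 -1.000e-03  3.141e+00] then shift [0.2 0.2 1.8] | shift only [-0.2 -0.2  1.8]
```

```bash
python3 -m inch '[{"x":0,"y":0,"z":1,"rx":0,"ry":0,"rz":0,"grip":30},{"x":0,"y":0,"z":1,"rx":0,"ry":0,"rz":0,"grip":30},{"x":0,"y":0,"z":0,"rx":0,"ry":0,"rz":0,"grip":50},{"x":0,"y":0,"z":0,"rx":0,"ry":0,"rz":0,"grip":66},{"x":0,"y":0,"z":0,"rx":0,"ry":0,"rz":0,"grip":66},{"x":0,"y":0,"z":-10,"rx":0,"ry":0,"rz":0,"grip":66},{"x":0,"y":0,"z":-30,"rx":0,"ry":0,"rz":0,"grip":66},{"x":0,"y":0,"z":-40,"rx":0,"ry":0,"rz":0,"grip":66},{"x":0,"y":0,"z":-40,"rx":0,"ry":0,"rz":0,"grip":66},{"x":0,"y":0,"z":-30,"rx":0,"ry":0,"rz":-0.035,"grip":70},{"x":5,"y":-30,"z":0,"rx":0,"ry":0,"rz":0,"grip":70},{"x":12,"y":-50,"z":0,"rx":0,"ry":0,"rz":0,"grip":70},{"x":12,"y":-50,"z":0,"rx":0,"ry":0,"rz":0,"grip":70},{"x":12,"y":-50,"z":0,"rx":0,"ry":0,"rz":0,"grip":70},{"x":12,"y":-50,"z":0,"rx":0,"ry":0,"rz":0,"grip":70},{"x":12,"y":-50,"z":0,"rx":0,"ry":0,"rz":0,"grip":70},{"x":12,"y":-50,"z":0,"rx":0,"ry":0,"rz":0,"grip":70},{"x":4,"y":-20,"z":0,"rx":0,"ry":0,"rz":0,"grip":70},{"x":0,"y":0,"z":0,"rx":0,"ry":0,"rz":0,"grip":70}]' 12; python3 go.py 585.5 73 62 -90
python3 - <<'E'
from meas import *
p=W["top"].reshape(-1,3)+[.0015,-.0045,0]
p=p[(np.hypot(p[:,0]-.504,p[:,1]+.282)<.03)&(p[:,2]>.085)&(p[:,2]<.14)];print(len(p),p.mean(0),cv2.minEnclosingCircle((p[:,:2]*1000).astype(np.float32)))
E
```

```text
t: 20.35
position: [0.5849, 0.0681, 0.2358]
orientation: [3.141, 0.003, 0.0]
force: [0.4, 0.2, -0.5]
finger_gap: 0.0699
finger_force: 0.0
cur [584.9  68.1 235.8] yline -89.9 q6 1.58 t 20.4 gap 69.9 F [ 0.4  0.2 -0.5]
turn first rotvec [ 0.    -0.     0.002] then shift [  0.6  -4.9 173.8] | shift only [  0.5  -4.9 173.8]
turn first rotvec [ 0.    0.   -3.14] then shift [ -0.6   4.9 173.8] | shift only [  0.5  -4.9 173.8]
210 [ 0.50302791 -0.28043886  0.12512756] ((503.4706115722656, -282.23773193359375), 22.602487564086914)
```

The red jar is in: (503,-282), top where expected. Now the green jar.

```bash
python3 -m inch '[{"x":0,"y":-5,"z":25,"rx":0,"ry":0,"rz":0,"grip":72},{"x":0,"y":0,"z":40,"rx":0,"ry":0,"rz":0,"grip":72},{"x":0,"y":0,"z":40,"rx":0,"ry":0,"rz":0,"grip":72},{"x":0,"y":0,"z":35,"rx":0,"ry":0,"rz":0,"grip":72},{"x":0,"y":0,"z":22,"rx":0,"ry":0,"rz":0,"grip":72},{"x":0,"y":0,"z":12,"rx":0,"ry":0,"rz":0,"grip":72},{"x":0,"y":0,"z":0,"rx":0,"ry":0,"rz":0,"grip":50},{"x":0,"y":0,"z":0,"rx":0,"ry":0,"rz":0,"grip":30},{"x":0,"y":0,"z":0,"rx":0,"ry":0,"rz":0,"grip":30},{"x":0,"y":0,"z":0,"rx":0,"ry":0,"rz":0,"grip":30},{"x":0,"y":0,"z":0,"rx":0,"ry":0,"rz":0,"grip":30},{"x":0,"y":0,"z":0,"rx":0,"ry":0,"rz":0,"grip":30}]' 12; python3 go.py 437.8 -280.3 82 -92
```

```text
t: 21.95
position: [0.5854, 0.0726, 0.062]
orientation: [-3.141, 0.0, -0.002]
force: [0.5, 2.5, 6.8]
finger_gap: 0.0408
finger_force: 12.0
cur [585.4  72.6  62. ] yline -90.0 q6 1.59 t 21.9 gap 40.8 F [0.5 2.5 6.8]
turn first rotvec [-0.    -0.001  0.035] then shift [-135.2  357.8  -20. ] | shift only [-147.5  352.9  -20.3]
turn first rotvec [ 2.000e-03 -1.000e-03 -3.107e+00] then shift [ 135.2 -357.8  -20. ] | shift only [-147.5  352.9  -20.3]
```

```bash
python3 -m inch '[{"x":0,"y":0,"z":-20,"rx":0,"ry":0,"rz":0,"grip":30},{"x":0,"y":0,"z":-40,"rx":0,"ry":0,"rz":0,"grip":30},{"x":0,"y":0,"z":-40,"rx":0,"ry":0,"rz":0,"grip":30},{"x":0,"y":0,"z":-40,"rx":0,"ry":0,"rz":0,"grip":30},{"x":0,"y":0,"z":-40,"rx":0,"ry":0,"rz":0,"grip":30},{"x":-10,"y":23,"z":0,"rx":0,"ry":0,"rz":0,"grip":30},{"x":-19,"y":45,"z":0,"rx":0,"ry":0,"rz":0,"grip":30},{"x":-19,"y":45,"z":0,"rx":0,"ry":0,"rz":0,"grip":30},{"x":-19,"y":45,"z":0,"rx":0,"ry":0,"rz":0,"grip":30},{"x":-19,"y":45,"z":0,"rx":0,"ry":0,"rz":0,"grip":30},{"x":-19,"y":45,"z":0,"rx":0,"ry":0,"rz":0,"grip":30},{"x":-19,"y":45,"z":0,"rx":0,"ry":0,"rz":0,"grip":30},{"x":-19,"y":45,"z":0,"rx":0,"ry":0,"rz":0,"grip":30},{"x":-4.5,"y":15,"z":0,"rx":0,"ry":0,"rz":0.035,"grip":30},{"x":0,"y":0,"z":0,"rx":0,"ry":0,"rz":0,"grip":30}]' 12; python3 go.py 437.8 -280.3 82 -92
```

```text
t: 23.82
position: [0.437, -0.2811, 0.2413]
orientation: [-3.141, 0.059, 0.0]
force: [-0.2, 0.1, -0.2]
finger_gap: 0.0405
finger_force: 12.0
cur [ 437.  -281.1  241.3] yline -92.1 q6 0.92 t 23.8 gap 40.5 F [-0.2  0.1 -0.2]
turn first rotvec [-0.     0.    -0.002] then shift [  0.7  -0.8 159.3] | shift only [  0.8  -0.8 159.3]
turn first rotvec [0.    0.    3.139] then shift [ -0.7   0.8 159.3] | shift only [  0.8  -0.8 159.3]
```

```bash
python3 -m inch '[{"x":0.7,"y":-0.8,"z":20,"rx":0,"ry":0,"rz":0,"grip":30},{"x":0,"y":0,"z":35,"rx":0,"ry":0,"rz":0,"grip":30},{"x":0,"y":0,"z":35,"rx":0,"ry":0,"rz":0,"grip":30},{"x":0,"y":0,"z":30,"rx":0,"ry":0,"rz":0,"grip":30},{"x":0,"y":0,"z":20,"rx":0,"ry":0,"rz":0,"grip":30},{"x":0,"y":0,"z":12,"rx":0,"ry":0,"rz":0,"grip":30},{"x":0,"y":0,"z":4,"rx":0,"ry":0,"rz":0,"grip":30},{"x":0,"y":0,"z":1.5,"rx":0,"ry":0,"rz":0,"grip":30},{"x":0,"y":0,"z":1,"rx":0,"ry":0,"rz":0,"grip":30},{"x":0,"y":0,"z":1,"rx":0,"ry":0,"rz":0,"grip":30},{"x":0,"y":0,"z":0,"rx":0,"ry":0,"rz":0,"grip":30}]' 12; python3 go.py 437.8 -280.3 82 -92
```

```text
t: 25.2
position: [0.4381, -0.28, 0.0821]
orientation: [3.141, -0.055, 0.0]
force: [0.1, -0.4, -1.1]
finger_gap: 0.0407
finger_force: 12.0
cur [ 438.1 -280.    82.1] yline -92.0 q6 0.92 t 25.2 gap 40.7 F [ 0.1 -0.4 -1.1]
turn first rotvec [ 0. -0. -0.] then shift [-0.3  0.3  0.1] | shift only [-0.3  0.3  0.1]
turn first rotvec [-0.    -0.     3.141] then shift [ 0.3 -0.3  0.1] | shift only [-0.3  0.3  0.1]
```

```bash
python3 -m inch '[{"x":0,"y":0,"z":0.5,"rx":0,"ry":0,"rz":0,"grip":50},{"x":0,"y":0,"z":0,"rx":0,"ry":0,"rz":0,"grip":66},{"x":0,"y":0,"z":0,"rx":0,"ry":0,"rz":0,"grip":66},{"x":0,"y":0,"z":-10,"rx":0,"ry":0,"rz":0,"grip":66},{"x":0,"y":0,"z":-30,"rx":0,"ry":0,"rz":0,"grip":66},{"x":0,"y":0,"z":-40,"rx":0,"ry":0,"rz":0,"grip":66},{"x":0,"y":0,"z":-40,"rx":0,"ry":0,"rz":0,"grip":66},{"x":0,"y":0,"z":-45,"rx":0,"ry":0,"rz":-0.035,"grip":70},{"x":5,"y":-20,"z":0,"rx":0,"ry":0,"rz":0,"grip":72},{"x":15,"y":-50,"z":0,"rx":0,"ry":0,"rz":0,"grip":72},{"x":15,"y":-50,"z":0,"rx":0,"ry":0,"rz":0,"grip":72},{"x":15,"y":-50,"z":0,"rx":0,"ry":0,"rz":0,"grip":72},{"x":15,"y":-50,"z":0,"rx":0,"ry":0,"rz":0,"grip":72},{"x":15,"y":-50,"z":0,"rx":0,"ry":0,"rz":0,"grip":72},{"x":15,"y":-50,"z":0,"rx":0,"ry":0,"rz":0,"grip":72},{"x":15,"y":-50,"z":0,"rx":0,"ry":0,"rz":0,"grip":72},{"x":15,"y":-50,"z":0,"rx":0,"ry":0,"rz":0,"grip":72},{"x":15,"y":-45,"z":0,"rx":0,"ry":0,"rz":-0.1,"grip":72},{"x":0,"y":0,"z":0,"rx":0,"ry":0,"rz":-0.15,"grip":72},{"x":0,"y":0,"z":0,"rx":0,"ry":0,"rz":-0.15,"grip":72}]' 12; python3 go.py 578 185 110 -47
python3 - <<'E'
from meas import *
p0=W["top"].reshape(-1,3)+[.0015,-.0045,0]
p=p0[(np.hypot(p0[:,0]-.438,p0[:,1]+.28)<.03)&(p0[:,2]>.085)&(p0[:,2]<.14)];print(len(p),p.mean(0),cv2.minEnclosingCircle((p[:,:2]*1000).astype(np.float32)))
E
```

```text
t: 27.7
position: [0.5773, 0.1862, 0.2458]
orientation: [-3.077, -0.633, 0.002]
force: [1.2, -0.5, 0.6]
finger_gap: 0.072
finger_force: 0.0
cur [577.3 186.2 245.8] yline -66.7 q6 1.38 t 27.7 gap 72.0 F [ 1.2 -0.5  0.6]
turn first rotvec [-0.001  0.001 -0.345] then shift [ -0.3   1.4 135.8] | shift only [  0.3   1.4 135.8]
turn first rotvec [2.000e-03 1.000e-03 2.797e+00] then shift [  0.3  -1.4 135.8] | shift only [  0.3   1.4 135.8]
181 [ 0.43832293 -0.27864504  0.12160013] ((437.8690490722656, -280.67041015625), 20.96147346496582)
```

The green jar is in. Now the salt grinder: line up with its glass faces and grip the top.

```bash
python3 -m inch '[{"x":0,"y":1.4,"z":0,"rx":0,"ry":0,"rz":-0.115,"grip":72},{"x":0,"y":0,"z":0,"rx":0,"ry":0,"rz":-0.115,"grip":72},{"x":0,"y":0,"z":0,"rx":0,"ry":0,"rz":-0.115,"grip":72},{"x":0,"y":0,"z":30,"rx":0,"ry":0,"rz":0,"grip":72},{"x":0,"y":0,"z":40,"rx":0,"ry":0,"rz":0,"grip":72},{"x":0,"y":0,"z":35,"rx":0,"ry":0,"rz":0,"grip":72},{"x":0,"y":0,"z":20,"rx":0,"ry":0,"rz":0,"grip":72},{"x":0,"y":0,"z":10,"rx":0,"ry":0,"rz":0,"grip":72},{"x":0,"y":0,"z":0,"rx":0,"ry":0,"rz":0,"grip":50},{"x":0,"y":0,"z":0,"rx":0,"ry":0,"rz":0,"grip":30},{"x":0,"y":0,"z":0,"rx":0,"ry":0,"rz":0,"grip":30},{"x":0,"y":0,"z":0,"rx":0,"ry":0,"rz":0,"grip":30},{"x":0,"y":0,"z":0,"rx":0,"ry":0,"rz":0,"grip":30},{"x":0,"y":0,"z":0,"rx":0,"ry":0,"rz":0,"grip":30}]' 30; python3 go.py 532.3 -168 290 -90.7
```

```text
t: 29.55
position: [0.5789, 0.1841, 0.112]
orientation: [-2.926, -1.143, -0.001]
force: [-2.0, 2.3, 6.5]
finger_gap: 0.0397
finger_force: 30.0
cur [578.9 184.1 112. ] yline -47.3 q6 1.04 t 29.6 gap 39.7 F [-2.   2.3  6.5]
turn first rotvec [-0.    -0.001  0.757] then shift [ -42.3  352.6 -178. ] | shift only [-272.7  227.3 -178.2]
turn first rotvec [ 1.000e-03 -0.000e+00 -2.385e+00] then shift [  42.3 -352.6 -178. ] | shift only [-272.7  227.3 -178.2]
```

```bash
python3 -m inch '[{"x":0,"y":0,"z":-15,"rx":0,"ry":0,"rz":0,"grip":30},{"x":0,"y":0,"z":-35,"rx":0,"ry":0,"rz":0,"grip":30},{"x":0,"y":0,"z":-40,"rx":0,"ry":0,"rz":0,"grip":30},{"x":0,"y":0,"z":-40,"rx":0,"ry":0,"rz":0,"grip":30},{"x":0,"y":0,"z":-35,"rx":0,"ry":0,"rz":0.1,"grip":30},{"x":0,"y":0,"z":-10,"rx":0,"ry":0,"rz":0.14,"grip":30},{"x":0,"y":0,"z":0,"rx":0,"ry":0,"rz":0.14,"grip":30},{"x":0,"y":0,"z":0,"rx":0,"ry":0,"rz":0.14,"grip":30},{"x":0,"y":0,"z":0,"rx":0,"ry":0,"rz":0.14,"grip":30},{"x":0,"y":0,"z":0,"rx":0,"ry":0,"rz":0.097,"grip":30},{"x":-2,"y":20,"z":0,"rx":0,"ry":0,"rz":0,"grip":30},{"x":-5,"y":40,"z":0,"rx":0,"ry":0,"rz":0,"grip":30},{"x":-5,"y":40,"z":0,"rx":0,"ry":0,"rz":0,"grip":30},{"x":-5,"y":40,"z":0,"rx":0,"ry":0,"rz":0,"grip":30},{"x":-5,"y":40,"z":0,"rx":0,"ry":0,"rz":0,"grip":30},{"x":-5,"y":40,"z":0,"rx":0,"ry":0,"rz":0,"grip":30},{"x":-5,"y":40,"z":0,"rx":0,"ry":0,"rz":0,"grip":30},{"x":-5,"y":40,"z":0,"rx":0,"ry":0,"rz":0,"grip":30},{"x":-5,"y":32,"z":0,"rx":0,"ry":0,"rz":0,"grip":30},{"x":0,"y":20,"z":0,"rx":0,"ry":0,"rz":0,"grip":30}]' 30; python3 go.py 532.3 -168 132 -90.7
python3 - <<'E'
from h import *
f=grab_frame("scene");cv2.imwrite("pics/s3.png",cv2.resize(f["img"][130:340,160:370],None,fx=2.8,fy=2.8))
E
```

```text
t: 32.05
position: [0.5315, -0.1696, 0.2869]
orientation: [3.141, -0.019, 0.0]
force: [0.5, -0.1, -2.1]
finger_gap: 0.0398
finger_force: 30.0
cur [ 531.5 -169.6  286.9] yline -90.7 q6 1.17 t 32.0 gap 39.8 F [ 0.5 -0.1 -2.1]
turn first rotvec [ 0. -0. -0.] then shift [  0.8  -1.6 154.9] | shift only [  0.8  -1.7 154.9]
turn first rotvec [-0.000e+00 -1.000e-03  3.141e+00] then shift [ -0.8   1.6 154.9] | shift only [  0.8  -1.7 154.9]
```

View pics/s3.png

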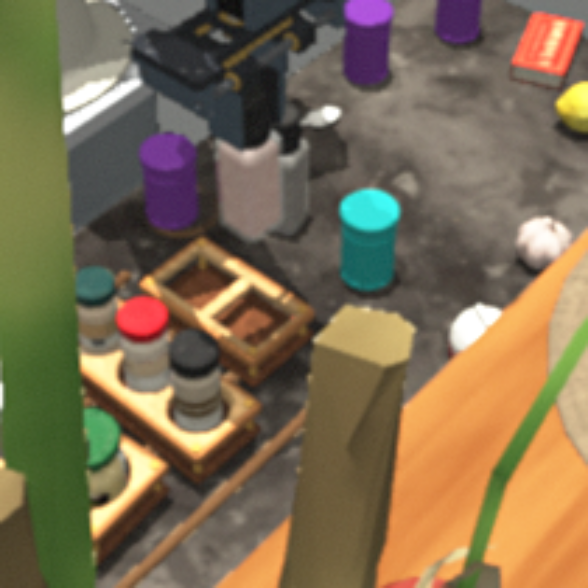

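The salt grinder hangs upright above the far socket (crop 255,190), and both jars stand in their wells. I'll check its yaw from the depth points before lowering.

```bash
python3 - <<'E'
from meas import *
from scipy.optimize import least_squares
c=np.array([.5328,-.171])
p=W["scene"].reshape(-1,3); q=p[(np.hypot(p[:,0]-c[0],p[:,1]-c[1])<.042)&(p[:,2]>.19)&(p[:,2]<.268)][:,:2]
def res(v):
    a=v[2];d=(q-v[:2])@np.array([[np.cos(a),-np.sin(a)],[np.sin(a),np.cos(a)]])
    return np.r_[(np.abs(d).max(1)-.023),(v[:2]-c)*2]
for a0 in (-30,-10,10,30):
    r=least_squares(res,[*c,np.radians(a0)],loss="soft_l1",f_scale=.002);print(len(q),r.cost*1e6,np.degrees(r.x[2]),r.x[:2])
z=p[(np.hypot(p[:,0]-c[0],p[:,1]-c[1])<.045)&(p[:,2]>.1)][:,2];print("foot z",np.percentile(z,[0,1,3]))
E
```

```text
553 441.2009429393463 -2.5360383015708514 [ 0.53249351 -0.16841103]
553 441.2009429393463 -2.536038301393226 [ 0.53249351 -0.16841103]
553 441.20094293934727 -2.5360385796126113 [ 0.53249351 -0.16841103]
553 441.2009429393481 -2.536037709480568 [ 0.53249351 -0.16841103]
foot z [0.1746946  0.18546676 0.2002115 ]
```

```bash
python3 -m inch '[{"x":0.8,"y":-1.6,"z":20,"rx":0,"ry":0,"rz":-0.03,"grip":30},{"x":0,"y":0,"z":35,"rx":0,"ry":0,"rz":0,"grip":30},{"x":0,"y":0,"z":30,"rx":0,"ry":0,"rz":0,"grip":30},{"x":0,"y":0,"z":20,"rx":0,"ry":0,"rz":0,"grip":30},{"x":0,"y":0,"z":15,"rx":0,"ry":0,"rz":0,"grip":30},{"x":0,"y":0,"z":12,"rx":0,"ry":0,"rz":0,"grip":30},{"x":0,"y":0,"z":10,"rx":0,"ry":0,"rz":0,"grip":30},{"x":0,"y":0,"z":6,"rx":0,"ry":0,"rz":0,"grip":30},{"x":0,"y":0,"z":3,"rx":0,"ry":0,"rz":0,"grip":30},{"x":0,"y":0,"z":1.5,"rx":0,"ry":0,"rz":0,"grip":30},{"x":0,"y":0,"z":1,"rx":0,"ry":0,"rz":0,"grip":30},{"x":0,"y":0,"z":0,"rx":0,"ry":0,"rz":0,"grip":30}]' 30; python3 go.py 532.3 -168 132 -90.7
```

```text
t: 33.7
position: [0.5333, -0.1661, 0.1331]
orientation: [3.141, 0.028, 0.0]
force: [0.5, -0.3, -1.9]
finger_gap: 0.0392
finger_force: 30.0
cur [ 533.3 -166.1  133.1] yline -89.0 q6 1.14 t 33.7 gap 39.2 F [ 0.5 -0.3 -1.9]
turn first rotvec [ 0.   -0.    0.03] then shift [-1.   1.9  1.1] | shift only [-1.   1.9  1.1]
turn first rotvec [ 0.     0.    -3.112] then shift [ 1.  -1.9  1.1] | shift only [-1.   1.9  1.1]
```

```bash
python3 -m inch '[{"x":-0.5,"y":1.9,"z":0.5,"rx":0,"ry":0,"rz":0,"grip":30},{"x":0,"y":0,"z":0.7,"rx":0,"ry":0,"rz":0,"grip":30},{"x":0,"y":0,"z":0,"rx":0,"ry":0,"rz":0,"grip":50},{"x":0,"y":0,"z":0,"rx":0,"ry":0,"rz":0,"grip":66},{"x":0,"y":0,"z":0,"rx":0,"ry":0,"rz":0,"grip":66},{"x":0,"y":0,"z":-10,"rx":0,"ry":0,"rz":0,"grip":66},{"x":0,"y":0,"z":-30,"rx":0,"ry":0,"rz":0,"grip":66},{"x":0,"y":0,"z":-40,"rx":0,"ry":0,"rz":0,"grip":66},{"x":0,"y":0,"z":-40,"rx":0,"ry":0,"rz":0,"grip":70},{"x":-10,"y":-16,"z":0,"rx":0,"ry":0,"rz":0,"grip":72},{"x":-30,"y":-45,"z":0,"rx":0,"ry":0,"rz":0,"grip":72},{"x":-30,"y":-45,"z":0,"rx":0,"ry":0,"rz":0,"grip":72},{"x":-25,"y":-40,"z":0,"rx":0,"ry":0,"rz":0,"grip":72},{"x":-5,"y":-10,"z":0,"rx":0,"ry":0,"rz":-0.105,"grip":72},{"x":0,"y":0,"z":0,"rx":0,"ry":0,"rz":-0.1,"grip":72},{"x":0,"y":0,"z":0,"rx":0,"ry":0,"rz":0,"grip":72}]' 30; python3 go.py 432 -12 112 -77.2
python3 - <<'E'
from meas import *
p0=W["top"].reshape(-1,3)+[.0015,-.0045,0]
p=p0[(np.hypot(p0[:,0]-.532,p0[:,1]+.168)<.03)&(p0[:,2]>.15)&(p0[:,2]<.18)];print(len(p),p.mean(0),cv2.minEnclosingCircle((p[:,:2]*1000).astype(np.float32)))
E
```

```text
t: 35.7
position: [0.4293, -0.0133, 0.2515]
orientation: [-3.122, -0.349, 0.001]
force: [-0.5, -0.1, -0.2]
finger_gap: 0.0719
finger_force: 0.0
cur [429.3 -13.3 251.5] yline -77.2 q6 1.18 t 35.7 gap 71.9 F [-0.5 -0.1 -0.2]
turn first rotvec [-0.     0.001 -0.001] then shift [  2.9  -0.7 139.5] | shift only [  3.   -0.7 139.5]
turn first rotvec [1.000e-03 0.000e+00 3.141e+00] then shift [ -2.9   0.7 139.5] | shift only [  3.   -0.7 139.5]
154 [ 0.5338306  -0.16662559  0.1673203 ] ((534.0224609375, -167.156982421875), 19.812307357788086)
```

The salt grinder is seated (top at 0.167 m). Now the pepper grinder.

```bash
python3 -m inch '[{"x":3,"y":-0.7,"z":25,"rx":0,"ry":0,"rz":0,"grip":72},{"x":0,"y":0,"z":45,"rx":0,"ry":0,"rz":0,"grip":72},{"x":0,"y":0,"z":35,"rx":0,"ry":0,"rz":0,"grip":72},{"x":0,"y":0,"z":22,"rx":0,"ry":0,"rz":0,"grip":72},{"x":0,"y":0,"z":11,"rx":0,"ry":0,"rz":0,"grip":72},{"x":0,"y":0,"z":0,"rx":0,"ry":0,"rz":0,"grip":50},{"x":0,"y":0,"z":0,"rx":0,"ry":0,"rz":0,"grip":30},{"x":0,"y":0,"z":0,"rx":0,"ry":0,"rz":0,"grip":30},{"x":0,"y":0,"z":0,"rx":0,"ry":0,"rz":0,"grip":30},{"x":0,"y":0,"z":0,"rx":0,"ry":0,"rz":0,"grip":30},{"x":0,"y":0,"z":0,"rx":0,"ry":0,"rz":0,"grip":30}]' 30; python3 go.py 460.3 -168 292 -90.7
```

```text
t: 37.17
position: [0.4331, -0.0123, 0.1142]
orientation: [-3.122, -0.349, -0.002]
force: [0.2, 1.2, 7.7]
finger_gap: 0.0394
finger_force: 30.0
cur [433.1 -12.3 114.2] yline -77.2 q6 1.18 t 37.2 gap 39.4 F [0.2 1.2 7.7]
turn first rotvec [-0.    -0.001  0.235] then shift [  29.1  155.3 -177.8] | shift only [  -7.7  157.9 -177.8]
turn first rotvec [ 2.000e-03 -0.000e+00 -2.907e+00] then shift [ -29.1 -155.3 -177.8] | shift only [  -7.7  157.9 -177.8]
```

```bash
python3 -m inch '[{"x":0,"y":0,"z":-15,"rx":0,"ry":0,"rz":0,"grip":30},{"x":0,"y":0,"z":-35,"rx":0,"ry":0,"rz":0,"grip":30},{"x":0,"y":0,"z":-40,"rx":0,"ry":0,"rz":0,"grip":30},{"x":0,"y":0,"z":-40,"rx":0,"ry":0,"rz":0,"grip":30},{"x":0,"y":0,"z":-35,"rx":0,"ry":0,"rz":0.1,"grip":30},{"x":0,"y":0,"z":0,"rx":0,"ry":0,"rz":0.135,"grip":30},{"x":3,"y":15,"z":0,"rx":0,"ry":0,"rz":0,"grip":30},{"x":8,"y":40,"z":0,"rx":0,"ry":0,"rz":0,"grip":30},{"x":8,"y":40,"z":0,"rx":0,"ry":0,"rz":0,"grip":30},{"x":7,"y":40,"z":0,"rx":0,"ry":0,"rz":0,"grip":30},{"x":3,"y":20,"z":0,"rx":0,"ry":0,"rz":0,"grip":30},{"x":0,"y":0,"z":0,"rx":0,"ry":0,"rz":0,"grip":30}]' 30; python3 go.py 460.3 -168 134 -90.7
python3 - <<'E'
from meas import *
from scipy.optimize import least_squares
c=np.array([.4618,-.169])
p=W["scene"].reshape(-1,3); q=p[(np.hypot(p[:,0]-c[0],p[:,1]-c[1])<.042)&(p[:,2]>.18)&(p[:,2]<.255)][:,:2]
def res(v):
    a=v[2];d=(q-v[:2])@np.array([[np.cos(a),-np.sin(a)],[np.sin(a),np.cos(a)]])
    return np.r_[(np.abs(d).max(1)-.023),(v[:2]-c)*2]
for a0 in (-30,0,30):
    r=least_squares(res,[*c,np.radians(a0)],loss="soft_l1",f_scale=.002);print(len(q),r.cost*1e6,np.degrees(r.x[2]),r.x[:2])
E
```

```text
t: 38.67
position: [0.4595, -0.1691, 0.2781]
orientation: [-3.141, 0.019, 0.002]
force: [0.4, 0.4, -3.7]
finger_gap: 0.0392
finger_force: 30.0
cur [ 459.5 -169.1  278.1] yline -90.7 q6 1.11 t 38.7 gap 39.2 F [ 0.4  0.4 -3.7]
turn first rotvec [-0.     0.001  0.   ] then shift [  0.7  -1.1 144.1] | shift only [  0.9  -1.1 144.1]
turn first rotvec [-2.000e-03 -1.000e-03 -3.142e+00] then shift [ -0.7   1.1 144.1] | shift only [  0.9  -1.1 144.1]
509 424.1336964038492 2.6017103544077176 [ 0.45767141 -0.16675887]
509 424.1336964038493 2.6017103553611274 [ 0.45767141 -0.16675887]
509 424.133696403726 2.6017146577036745 [ 0.45767141 -0.16675887]
```

```bash
python3 -m inch '[{"x":2,"y":-1,"z":15,"rx":0,"ry":0,"rz":0.05,"grip":30},{"x":0,"y":0,"z":30,"rx":0,"ry":0,"rz":0,"grip":30},{"x":0,"y":0,"z":30,"rx":0,"ry":0,"rz":0,"grip":30},{"x":0,"y":0,"z":20,"rx":0,"ry":0,"rz":0,"grip":30},{"x":0,"y":0,"z":15,"rx":0,"ry":0,"rz":0,"grip":30},{"x":0,"y":0,"z":12,"rx":0,"ry":0,"rz":0,"grip":30},{"x":0,"y":0,"z":10,"rx":0,"ry":0,"rz":0,"grip":30},{"x":0,"y":0,"z":6,"rx":0,"ry":0,"rz":0,"grip":30},{"x":0,"y":0,"z":3,"rx":0,"ry":0,"rz":0,"grip":30},{"x":0,"y":0,"z":1.5,"rx":0,"ry":0,"rz":0,"grip":30},{"x":0,"y":0,"z":1,"rx":0,"ry":0,"rz":0,"grip":30},{"x":0,"y":0,"z":0,"rx":0,"ry":0,"rz":0,"grip":30}]' 30; python3 go.py 462 -168 134 -90.7
```

```text
t: 40.28
position: [0.462, -0.1669, 0.1353]
orientation: [3.14, -0.098, 0.0]
force: [-0.4, -0.2, -3.8]
finger_gap: 0.0399
finger_force: 30.0
cur [ 462.  -166.9  135.3] yline -93.6 q6 1.16 t 40.3 gap 39.9 F [-0.4 -0.2 -3.8]
turn first rotvec [ 0.   -0.   -0.05] then shift [0.  1.1 1.3] | shift only [0.1 1.1 1.3]
turn first rotvec [-0.    -0.     3.092] then shift [-0.  -1.1  1.3] | shift only [0.1 1.1 1.3]
```

```bash
python3 -m inch '[{"x":0,"y":1,"z":0.7,"rx":0,"ry":0,"rz":0,"grip":30},{"x":0,"y":0,"z":0.6,"rx":0,"ry":0,"rz":0,"grip":30},{"x":0,"y":0,"z":0,"rx":0,"ry":0,"rz":0,"grip":50},{"x":0,"y":0,"z":0,"rx":0,"ry":0,"rz":0,"grip":66},{"x":0,"y":0,"z":0,"rx":0,"ry":0,"rz":0,"grip":66},{"x":0,"y":0,"z":-10,"rx":0,"ry":0,"rz":0,"grip":66},{"x":0,"y":0,"z":-30,"rx":0,"ry":0,"rz":0,"grip":66},{"x":0,"y":0,"z":-40,"rx":0,"ry":0,"rz":0,"grip":66},{"x":0,"y":0,"z":-40,"rx":0,"ry":0,"rz":0,"grip":70},{"x":0,"y":-25,"z":-20,"rx":0,"ry":0,"rz":0,"grip":72},{"x":0,"y":-45,"z":0,"rx":0,"ry":0,"rz":0,"grip":72},{"x":0,"y":-45,"z":0,"rx":0,"ry":0,"rz":0,"grip":72},{"x":0,"y":-45,"z":0,"rx":0,"ry":0,"rz":0,"grip":72},{"x":0,"y":-45,"z":0,"rx":0,"ry":0,"rz":0,"grip":72},{"x":0,"y":-45,"z":0,"rx":0,"ry":0,"rz":0,"grip":72},{"x":0,"y":-25,"z":0,"rx":0,"ry":0,"rz":0,"grip":72},{"x":0,"y":0,"z":0,"rx":0,"ry":0,"rz":0,"grip":72}]' 30
python3 - <<'E'
from meas import *
S=W["top"].reshape(-1,3)+[.0015,-.0045,0]
for n,x,y,lo,hi in (("tub",.4617,-.405,.085,.13),("red",.5038,-.2826,.1,.14),("green",.4378,-.2803,.1,.14),("salt",.532,-.168,.15,.18),("pepper",.461,-.168,.15,.18),("lemon",.592,.33,.03,.07),("garlic",.671,.12,.03,.07)):
    p=S[(np.hypot(S[:,0]-x,S[:,1]-y)<.04)&(S[:,2]>lo)&(S[:,2]<hi)];c,r=cv2.minEnclosingCircle((p[:,:2]*1000).astype(np.float32))
    print(n,len(p),"dev mm",np.round([c[0]-x*1000,c[1]-y*1000],1),round(r,1),"ztop",p[:,2].max().round(4))
cv2.imwrite("pics/t4.png",cv2.resize(F["top"]["img"][140:280,130:460],None,fx=2.4,fy=2.4,interpolation=2))
cv2.imwrite("pics/s4.png",cv2.resize(F["scene"]["img"][150:340,150:350],None,fx=3,fy=3,interpolation=2))
E
```

```text
t: 42.4
position: [0.4788, 0.108, 0.2745]
orientation: [-3.14, 0.094, -0.001]
force: [-0.1, -0.0, 0.2]
finger_gap: 0.0722
finger_force: 0.0
tub 334 dev mm [0.3 3.8] 29.7 ztop 0.122
red 201 dev mm [-0.3 -0.6] 22.6 ztop 0.1383
green 169 dev mm [ 0.5 -0.9] 20.9 ztop 0.1326
salt 154 dev mm [2.1 1.4] 19.5 ztop 0.1769
pepper 155 dev mm [0.  0.3] 20.0 ztop 0.18
lemon 309 dev mm [ 3.2 -1.6] 37.2 ztop 0.066
garlic 233 dev mm [ 4.1 -0. ] 29.0 ztop 0.0635
```

View pics/t4.png

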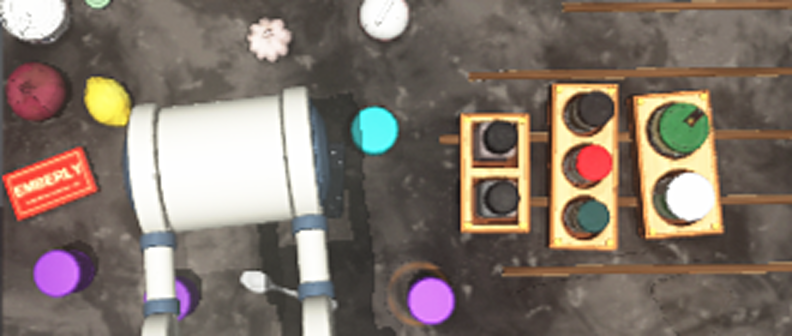

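View pics/s4.png

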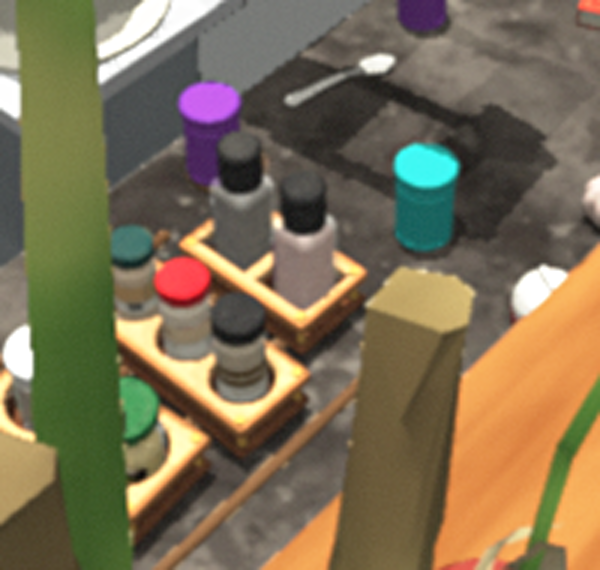

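The pictures show all five upright in their wells: grinders (top crop 500,140 and 500,198), red (592,165) and dark green (586,215) jars, and the tub (688,197). All are within about 4 mm of centre, the lemon and garlic have not moved, and the gripper is clear.

```bash
python3 -c "
from workcell import *
print(sign_off())"
```

```text
the job is handed in; nothing more can be done
None
```

Both grinders, both spice jars and the white-capped tub stand upright in their own wells, each within about 4 mm of centre by my last camera measurement; the job is handed in at about 42 s, but no verdict came back.

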